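# Find the hardened valve plug with the hardness gauge

## Task

One of the three valve plugs in the rack has a silicone pad that has gone hard: find it with the dial hardness gauge, pressing the gauge's pin gently and squarely into the middle of a pad until its foot sits flat on the steel rim and staying there a moment to read the needle (go by that plug's own reading, not by elimination). Set the hard plug down, pad up, in the small steel tray, leave the other two plugs in their recesses, and put the gauge back upright in its stand. Do not lean on the gauge, do not drop anything, and leave everything else on the worktop where it is.

Things in the scene. Friction and masses are not known exactly. Their poses are not given: they have to be found in the camera images.
- gauge: Loose hardness gauge, 124.5 mm tall, 0.2 to 0.33 kg, upright in its stand at the start. Round foot 34 mm across, 8 mm high; stem; round dial housing 60 mm across (its y), 24 mm thick (its x), 20 to 80 mm above the foot's underside; black square grip 22 x 22 mm, faces square to x and y, at 80 to 122 mm. Origin: centre of the foot's underside, z up; the white dial faces -x.
- gauge_grip (a point): Point on the gauge's axis in its square grip, 104 mm above the foot's underside: take it here with the TCP (the fingertips then end 5 mm above the dial housing).
- gauge_foot (a point): Centre of the gauge's foot underside. From here a sprung pin, 5 mm thick, stands 6 mm out downward and can be pushed in flush (1.5 N per mm). With the foot flat on a rim the pin pushes with 4 N on a good pad, 7 N on a hard one, and 10 to 15 N in all, held half a second, seats it well. Foot and rim are steel: meet the rim at 6 mm/s or less, or the knock passes the 20 N it bears.
- gauge_needle (a joint): Needle, rad, clockwise in proportion to how far the pin is pushed in: 0 = pin out (needle at lower left), 4.71 = pin flush (lower right). With the foot flat on the rim the pin sinks into a good pad and the needle shows about 2.3 (straight up); on a hardened pad it sinks less: about 3.8. The longest mark, at 3.3, begins a bold black band: a reading in the band means hard.
- gauge_stand: Fixed aluminium stand for the gauge: round base 68 mm across, 6 mm high, carrying a collar 55 mm across, 20 mm high, with a round recess 40 mm across and 10 mm deep for the gauge's foot and an open middle for the pin. Origin: centre of its underside, z up.
- stand_seat (a point): Centre of the floor of the stand's recess, 10 mm above the worktop: the gauge's origin lies here when it is put away.
- rack: Fixed white block 72 x 204 x 16 mm (x, y, z) with three round recesses 47 mm across and 8 mm deep, 62 mm apart in a row along its y, the middle one at its centre; the plugs stand on the recess floors, 8 mm above the worktop. Origin: centre of its underside.
- plug_a: Loose round steel valve plug, 44 mm across, 0.11 to 0.18 kg, with a flush pale grey silicone pad, 21 mm across, in its top. Stands pad up in any of the rack's recesses. Origin: centre of its underside, z up. Height between 26 and 38 mm, different for each plug (models differ), so the rim must be felt. One of plug_a, plug_b, plug_c is hard; they look alike.
- plug_b: Loose round steel valve plug, 44 mm across, 0.11 to 0.18 kg, with a flush pale grey silicone pad, 21 mm across, in its top. Stands pad up in any of the rack's recesses. Origin: centre of its underside, z up. Height between 26 and 38 mm, different for each plug (models differ), so the rim must be felt. One of plug_a, plug_b, plug_c is hard; they look alike.
- plug_c: Loose round steel valve plug, 44 mm across, 0.11 to 0.18 kg, with a flush pale grey silicone pad, 21 mm across, in its top. Stands pad up in any of the rack's recesses. Origin: centre of its underside, z up. Height between 26 and 38 mm, different for each plug (models differ), so the rim must be felt. One of plug_a, plug_b, plug_c is hard; they look alike.
- tray: Fixed small perforated steel tray 173 x 91 mm (along its x, its y), walls 21 mm high, inside 166 x 84 mm, floor 2 mm above the worktop. Origin: centre of its underside.
- marker: Bystander, loose, to be left alone: pen 135 mm long, 17 mm thick, lying in front of the rack. Origin: centre of its underside.
- mirror: Bystander, loose, to be left alone: mouth mirror, 163 mm long, 12 mm high, lying behind the rack. Origin: centre of its underside.
- tape: Bystander, loose, to be left alone: roll of tape 96 mm across, 25 mm high, lying flat to the right of the pouch sealer. Origin: centre of its underside.
- timer: Bystander, loose, to be left alone: minute timer 52 x 68 x 66 mm in front of the right end of the pouch sealer. Origin: centre of its underside.
There are look-alikes about, which are no part of the job. Of the things that look like the gauge, the larger one is meant.

How it is judged:
By the outcome, as a careful person would: the job done as asked, in the order asked, and still so for the second after the job is handed in, with the robot touching nothing.
It also fails if it takes over 72 s, if anything falls off the work surface, if the arm or the gripper's body presses on something with over 40 N, if the wrist force passes 120 N, or if a joint passes its speed limit or range.

## Robot

A 6-joint arm with a two-finger parallel gripper is mounted at the origin on a cart in front of the work surface, level with it; the furniture and walls round the work are solid. World frame = base frame: x ahead of the robot, y to its left, z up, the work surface at z = 0. Lengths are in m, angles in rad, forces in N, time in s.
With the tool pointing down it reaches from about 0.25 to 0.725 m from the base axis. Payload 9.7 kg.
Tool frame: the origin (TCP) lies between the finger pads, 19 mm behind the fingertips; this is the grasp point; z points along the fingers, y is the line along which they close (so a half turn about z gives the same grasp; the last joint's range is limited). The gripper opens to 85 mm and grips with 20 to 120 N. Pads are 22 mm wide; open, the fingers measure 114 mm over their backs; the gripper's body (76 mm by 85 mm) begins 54 mm behind the grasp point. The pads swing forward as they close: fully open they stand 13 mm farther back than shut.
Start: joints at [1.276, 0.087, 0.176, 1.66, 0, 1.571], TCP at [0.16, 0.526, 0.25] pointing down, gripper open.
Joint ranges: [-3.13, 3.13], [-0.85, 1.81], [-1.15, 1.24], [-2.2, 2.28], [-1.44, 1.52], [-3.14, 3.14]. Speed limits (rad/s): [2.22, 2.22, 2.57, 3.14, 3.14, 3.14].

## Interface

Orientations are given as a unit quaternion [w, x, y, z].
In Python, from rig import * gives the robot as it stands.
- The arm moves only by the shell command python3 -m pendant 'ROWS'. ROWS is JSON, a list of rows, each a list of 7 numbers: the turn, a rotation vector about the world's x, y, z in rad, then the shift along the world's x, y, z in cm, then the opening, from -1 (shut) to 1 (fully open). In form: [[wx, wy, wz, dx, dy, dz, grip], ...]. A call has 1 to 20 rows; each row shifts and turns the commanded pose from where the row before left it; what a row does not reach is not made up. A row lasts 1/8 s, in which the tool goes at most 62.5 mm and 10.7 degrees, less where a joint would pass 70% of its speed; a pose out of reach is approached as far as the arm can. A call with a gripper value outside its range is refused whole. The fingers move at their own pace and stop on an object; the grip force is fixed at half the most. Time passes only in rows, so rows that do not move let the fingers close. It gives the time, the measured TCP pose, the force, the opening and the grip force at its end, in the units of the state.
- get_obs(): the state, without advancing time (a new reading comes with each control period).
- camera(name): name is "scene" or "top" or "wrist"; returns the picture (420x560x3 uint8, blue, green, red); there is no depth.
- get_calibration(name): a dict with "fx", "fy", "cx", "cy" (pixels), "D" ([k1, k2, p1, p2, k3] as OpenCV has them; the pictures are not rectified), "position" and "orientation" of the camera in the world; the wrist camera has in their place "hand_eye" (4x4, takes a point from camera to tool coordinates, whose origin is the TCP and whose axes are the flange's). Camera axes: x right, y up, looking along -z (the intrinsics and any distortion apply to the point x, -y, -z); pixel columns grow to the right and rows downward; lengths in m; the calibration is good to about 2 mm. A picture is of the moment at which its call begins: read the wrist's pose just before it. get_calibration takes no time and is no camera call.
- close_job(): hands the job in; it is judged then, once.
The state is a dict: "clock": time; "joint_pos": joint angles; "qvel": joint speeds; "joint_efforts": joint torques, N m; "eef_pos": TCP position; "eef_rot": TCP orientation; "contact_force": force on the tool from outside, world axes, zero at the start; "wrist_torque": the same for the moment, N m; "width": finger opening in m; "grip_force": force on a finger pad.
Only numpy, scipy, OpenCV 4.12 (cv2) and the standard library are available. Lean on these libraries where they do the work, as an engineer would, in place of code of your own. Each camera call takes 0.05 s, during which the arm holds its last target. There are 200 camera calls.

## Working session

There is one attempt and no reset: what is moved stays moved. The work goes in short steps, Python scripts to look and compute and a shell command to move; the robot and the scene stay as the last step left them, time stands still between calls to the robot, and variables do not carry over. Pictures are saved under pics/ and viewed, at most 10 in all, crops included, and the job is handed in when it is done.

```bash
mkdir -p pics; ls; python3 - <<'E'
from rig import *
import cv2
print(get_obs())
for n in("scene","top"):
    cv2.imwrite(f"pics/{n}0.png",camera(n)); print(n,get_calibration(n))
print(get_calibration("wrist"))
E
```

```text
pics
{'clock': 0.0, 'joint_pos': array([ 1.27598029e+00,  8.74732112e-02,  1.75105969e-01,  1.65980332e+00,
       -1.37502310e-05,  1.57082212e+00]), 'qvel': array([-0.0006661 ,  0.00177489, -0.0002178 , -0.0005666 ,  0.00051648,
        0.00156657]), 'joint_efforts': array([ 2.08423662e-03, -5.20382416e+01,  4.64810157e+01,  1.62127521e-02,
        2.07078656e-04,  1.29349894e-05]), 'eef_pos': array([0.15975146, 0.52606486, 0.24926138]), 'eef_rot': array([-9.41110466e-05,  1.46887476e-01,  9.89152970e-01, -6.80677878e-04]), 'contact_force': array([ 0.76482483,  0.29751148, -0.23689207]), 'wrist_torque': array([ 0.00638399,  0.00572537, -0.01923963]), 'grip_force': 0.0, 'width': 0.0854823967070533}
scene {'fx': 454.70514672264704, 'fy': 454.70514672264704, 'cx': 274.6727485160373, 'cy': 207.18284222729062, 'D': array([-0.11314478,  0.        ,  0.        ,  0.        ,  0.        ]), 'position': array([-0.07254222, -0.44472939,  0.89526478]), 'orientation': array([ 0.84796924,  0.41284029, -0.13604629, -0.30331911])}
top {'fx': 537.5046465340301, 'fy': 537.5046465340301, 'cx': 277.9594119460309, 'cy': 206.1268841739519, 'D': array([-0.15350926,  0.        ,  0.        ,  0.        ,  0.        ]), 'position': array([0.43582292, 0.35960818, 1.88580118]), 'orientation': array([ 0.71750821,  0.01642726, -0.01894556, -0.69609855])}
{'fx': 341.5419454113316, 'fy': 341.5419454113316, 'cx': 285.2799084797796, 'cy': 217.37695368945464, 'D': array([-0.02549076,  0.        ,  0.        ,  0.        ,  0.        ]), 'hand_eye': array([[ 1.40007139e-03,  9.60506590e-01,  2.78253717e-01,
         7.03359156e-02],
       [ 9.99999001e-01, -1.29099168e-03, -5.75244707e-04,
         2.36872643e-04],
       [-1.93303099e-04,  2.78254244e-01, -9.60507438e-01,
        -1.24110363e-01],
       [ 0.00000000e+00,  0.00000000e+00,  0.00000000e+00,
         1.00000000e+00]])}
```

View pics/scene0.png

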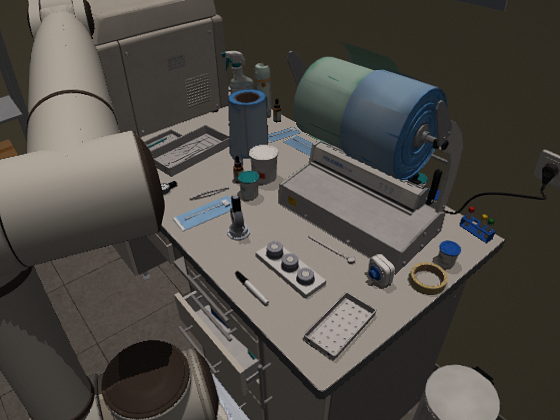

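View pics/top0.png

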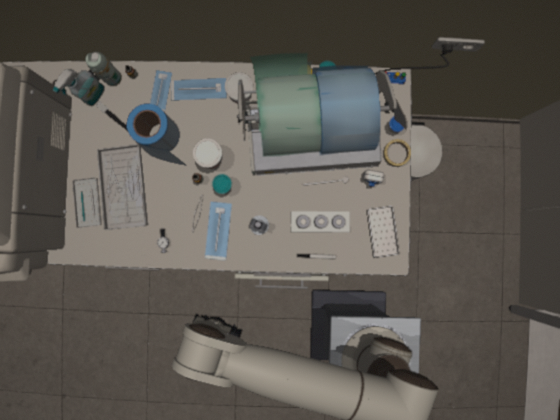

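The scene view shows the gauge at (238,215), the rack with its three plugs at (275,247), (290,262) and (306,275), and the tray at (341,325). In the top view the gauge is at (258,225), the plugs at (303/320/338,221) and the tray at (382,231). The small dial thing at top (163,241) is the look-alike.

```bash
cat > h.py <<'E'
import numpy as np, cv2
from rig import *
from scipy.spatial.transform import Rotation as R
def rot(q): return R.from_quat(np.r_[q[1:],q[0]]).as_matrix()
def pose(name, obs=None):
    c=get_calibration(name)
    if name=="wrist":
        o=obs or get_obs(); T=np.eye(4); T[:3,:3]=rot(o["eef_rot"]); T[:3,3]=o["eef_pos"]
        T=T@c["hand_eye"]; return c,T[:3,:3],T[:3,3]
    return c,rot(c["orientation"]),np.array(c["position"])
def K(c): return np.array([[c["fx"],0,c["cx"]],[0,c["fy"],c["cy"]],[0,0,1]])
def ray(cp,px):
    c,Rm,p=cp
    u=cv2.undistortPoints(np.array(px,float).reshape(-1,1,2),K(c),c["D"]).reshape(-1,2)
    d=np.c_[u[:,0],-u[:,1],-np.ones(len(u))]@Rm.T
    return p,d
def onz(cp,px,z):
    p,d=ray(cp,px); return p+d*((z-p[2])/d[:,2])[:,None]
def proj(cp,P):
    c,Rm,p=cp; q=(np.atleast_2d(P)-p)@Rm
    q=np.c_[q[:,0],-q[:,1],-q[:,2]]
    return cv2.projectPoints(q,np.zeros(3),np.zeros(3),K(c),c["D"])[0].reshape(-1,2)
def tri(cps,pxs):
    A=np.zeros((3,3));b=np.zeros(3)
    for cp,px in zip(cps,pxs):
        p,d=ray(cp,px); d=d[0]/np.linalg.norm(d[0]); M=np.eye(3)-np.outer(d,d); A+=M;b+=M@p
    return np.linalg.solve(A,b)
E
python3 - <<'E'
from h import *
t=pose("top"); s=pose("scene")
print(onz(t,[(303,221),(320.5,221),(338,221)],.04).round(3)); print(onz(s,[(275,246),(290,260.5),(306,274)],.04).round(3))
print("rack",onz(t,[(291,211),(350,211),(350,232),(291,232)],.016).round(3))
print("tray",onz(t,[(367,208),(391,206),(398,256),(374,258)],.02).round(3))
print("gauge base",onz(s,[(238,230)],.01).round(3), "top",tri([t,s],[(255,224),(235,198)]))
a=cv2.imread("pics/top0.png")[190:270,225:405]; cv2.imwrite("pics/c1.png",cv2.resize(a,None,fx=4.4,fy=4.4,interpolation=cv2.INTER_CUBIC))
E
```

```text
[[0.48  0.267 0.04 ]
 [0.482 0.207 0.04 ]
 [0.483 0.146 0.04 ]]
[[0.483 0.271 0.04 ]
 [0.478 0.202 0.04 ]
 [0.478 0.139 0.04 ]]
rack [[0.514 0.308 0.016]
 [0.52  0.102 0.016]
 [0.447 0.1   0.016]
 [0.441 0.306 0.016]]
tray [[ 0.532  0.043  0.02 ]
 [ 0.542 -0.041  0.02 ]
 [ 0.368 -0.07   0.02 ]
 [ 0.359  0.014  0.02 ]]
gauge base [[0.462 0.42  0.01 ]] top [0.46447287 0.42737548 0.12282793]
```

View pics/c1.png

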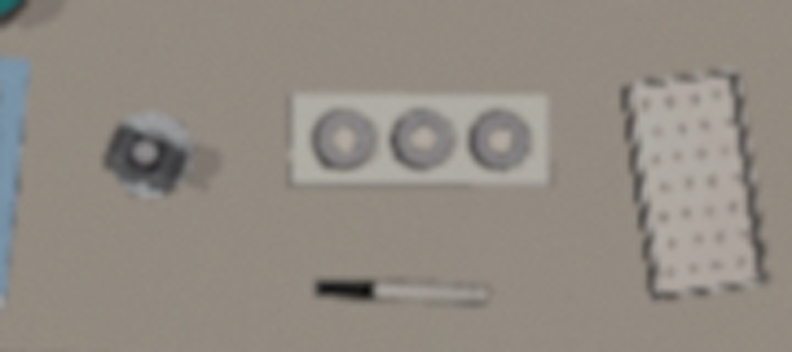

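The zoomed top view shows the gauge at crop (147,152), its dial housing turned about 25° from y. The plugs are at crop (344,140), (422,140) and (500,140), the tray is turned about 8°, and the marker is clear of the rack. Next I move the wrist over for a closer look.

```bash
python3 -m pendant '[[0,0,-0.02,3,-1,0,1],[0,0,-0.02,3,-1,0,1],[0,0,-0.02,3,-1,0,1],[0,0,-0.02,3,-1,0,1],[0,0,-0.02,3,-1,0,1],[0,0,-0.02,3,-1,0,1],[0,0,-0.02,3,-1,0,1],[0,0,0,2,-1,0,1],[0,0,0,0,0,0,1],[0,0,0,0,0,0,1]]'; python3 - <<'E'
from h import *
o=get_obs(); im=camera("wrist"); cv2.imwrite("pics/w1.png",im)
cp=pose("wrist",o); print(o["eef_pos"],proj(cp,[[.464,.424,.1345],[.464,.424,.02],[.48,.27,.04],[.48,.207,.04]]))
E
```

```text
clock: 1.35
eef_pos: [0.3894, 0.4464, 0.2499]
eef_rot: [-0.0, 0.216, 0.976, -0.0]
contact_force: [0.2, 1.1, 0.2]
width: 0.0855
grip_force: 0.0
[0.38936863 0.44638377 0.24994029] [[298.60336234 311.75863048]
 [294.77918625 256.11874871]
 [176.9015317  327.84585634]
 [129.88572304 347.3169494 ]]
```

View pics/w1.png

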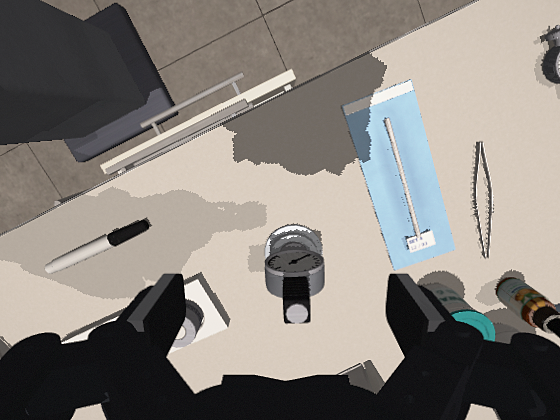

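The wrist view shows the gauge axis-aligned with the tool. The grip's top knob is at (297,312), the dial faces the camera (265–325, 262), and the fingers are clear at either side. I'll measure position and yaw.

```bash
python3 - <<'E'
from h import *
o=get_obs(); cp=pose("wrist",o); im=cv2.imread("pics/w1.png"); g=cv2.cvtColor(im,cv2.COLOR_BGR2GRAY)
for r in (296,302,308,314,320): 
    x=np.where(g[r,255:345]<45)[0]+255; print(r,x.min(),x.max())
for c in (287,290,304,307):
    y=np.where(g[285:335,c]<45)[0]+285; print('col',c,y.min(),y.max())
k=cv2.inRange(g[302:325,282:316],85,255); n,l,s,ce=cv2.connectedComponentsWithStats(k); print(s,ce+[282,302])
hk=onz(cp,[(297,312)],.1345); print("knob",hk)
print("dial ends",onz(cp,[(265,265),(325,265)],.06))
c=onz(cp,[(284,323),(310,323)],.132); print(c)
Rt=rot(o["eef_rot"]); print("toolx",Rt[:,0],"tooly",Rt[:,1])
E
```

```text
296 283 308
302 283 308
308 283 309
314 284 309
320 284 309
col 287 285 322
col 290 285 322
col 304 285 305
col 307 285 321
[[  1   0  27  21 210]
 [  0   0  34  23 572]] [[295.72380952 309.63809524]
 [299.51923077 314.23426573]]
knob [[0.46352833 0.4229306  0.1345    ]]
dial ends [[0.44447097 0.39916199 0.06      ]
 [0.46960358 0.45355232 0.06      ]]
[[0.46980584 0.40861216 0.132     ]
 [0.47868006 0.42779569 0.132     ]]
toolx [-9.07295118e-01  4.20494378e-01  2.17090621e-04] tooly [ 4.20494379e-01  9.07295142e-01 -4.29595721e-05]
```

```bash
python3 -m pendant '[[0,0,0,2.5,-0.8,0,1],[0,0,0,2.5,-0.8,0,1],[0,0,0,2.43,-0.79,0,1],[0,0,0,0,0,-3,1],[0,0,0,0,0,-3,1],[0,0,0,0,0,-3,1],[0,0,0,0,0,-2.5,1],[0,0,0,0,0,-1.5,1],[0,0,0,0,0,-0.6,1],[0,0,0,0,0,0,1],[0,0,0,0,0,0,1]]'
```

```text
clock: 2.78
eef_pos: [0.4644, 0.4227, 0.1151]
eef_rot: [0.0, 0.216, 0.976, 0.001]
contact_force: [-0.6, -0.6, 0.4]
width: 0.0855
grip_force: 0.0
```

```bash
python3 -m pendant '[[0,0,0,-0.05,0,-0.1,0.2],[0,0,0,0,0,0,-0.6],[0,0,0,0,0,0,-1],[0,0,0,0,0,0,-1],[0,0,0,0,0,0,-1],[0,0,0,0,0,0,-1],[0,0,0,0,0,0,-1],[0,0,0,0,0,0,-1]]'
```

```text
clock: 3.78
eef_pos: [0.4637, 0.4224, 0.1132]
eef_rot: [0.0, 0.216, 0.976, 0.0]
contact_force: [-0.3, -1.3, 4.3]
width: 0.0218
grip_force: 58.8
```

```bash
python3 -m pendant '[[0,0,0,0,0,0.5,-1],[0,0,0,0,0,1.5,-1],[0,0,0,0,0,2.5,-1],[0,0,0,0,0,2.5,-1],[0,0,0,-0.5,-2,0,-1],[0,0,0,-0.7,-3.5,0,-1],[0,0,0,-0.7,-3.5,0,-1],[0,0,0,-0.7,-3.5,0,-1],[0,0,0,-0.5,-3,0,-1],[0,0,0,-0.3,-2,0,-1],[0,0,0,0,0,0,-1],[0,0,0,0,0,0,-1],[0,0,0,0,0,0,-1]]'; python3 - <<'E'
from h import *
o=get_obs(); im=camera("wrist"); cv2.imwrite("pics/w2.png",im)
cp=pose("wrist",o); print(o["eef_pos"],proj(cp,[[.48,.269,.04],[.48,.207,.04],[.48,.145,.04]]))
E
```

```text
clock: 5.4
eef_pos: [0.4297, 0.2481, 0.1829]
eef_rot: [-0.0, 0.215, 0.977, -0.0]
contact_force: [0.3, -0.1, -3.2]
width: 0.0215
grip_force: 59.2
[0.42967979 0.24807227 0.18285196] [[332.5922981  251.71782367]
 [265.97870505 279.89686717]
 [202.76572963 306.52158062]]
```

View pics/w2.png

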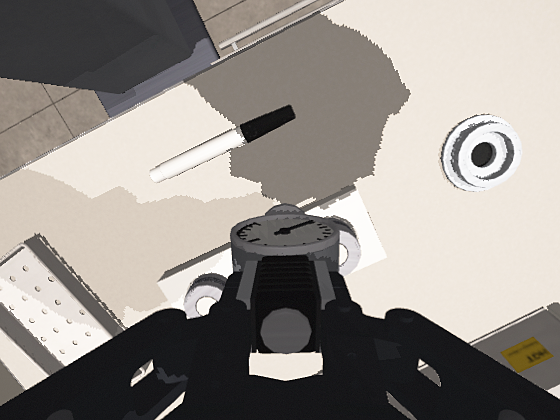

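The picture shows the dial clearly at (285,231), rotated 180° in the image, with the needle to the upper right, which is pin out as expected. The right plug is at (205,300), the left plug is partly visible at (345,245), and the empty stand is at (481,153). I'll zoom to measure the rack.

```bash
python3 - <<'E'
import cv2
a=cv2.imread("pics/w2.png")[180:330,140:400]; a=cv2.convertScaleAbs(((a/255.)**.6)*255)
cv2.imwrite("pics/c2.png",cv2.resize(a,None,fx=3,fy=3,interpolation=cv2.INTER_CUBIC))
E
```

```text
(no output)
```

View pics/c2.png

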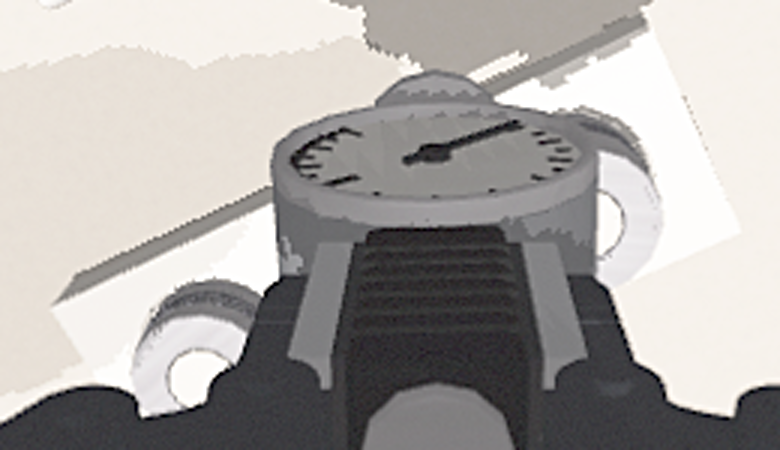

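```bash
python3 - <<'E'
from h import *
o=get_obs(); cp=pose("wrist",o); f=lambda x,y:(140+x/3,180+y/3)
c=onz(cp,[f(650,30),f(738,231),f(52,305)],.016); print(c.round(4))
print(np.linalg.norm(c[0]-c[1]),np.linalg.norm(c[0]-c[2]))
ctr=(c[1]+c[2])/2; u=(c[0]-c[2]); u/=np.linalg.norm(u); print("ctr",ctr,u)
for k in(1,0,-1): print((ctr+.062*k*u).round(4))
print("plugR",onz(cp,[f(203,382)],.034).round(4),onz(cp,[f(203,382)],.046).round(4))
print("needle",0)
Rt=rot(o["eef_rot"]); print(Rt[:,2])
s=pose("scene");t=pose("top")
E
```

```text
[[0.4459 0.3092 0.016 ]
 [0.5157 0.3108 0.016 ]
 [0.4491 0.1067 0.016 ]]
0.06979190252293178 0.20252335331273005
ctr [0.48236138 0.20871689 0.016     ] [-0.01575832  0.99987583  0.        ]
[0.4814 0.2707 0.016 ]
[0.4824 0.2087 0.016 ]
[0.4833 0.1467 0.016 ]
plugR [[0.485  0.1456 0.034 ]] [[0.4798 0.1514 0.046 ]]
needle 0
[-4.04492207e-04 -7.82639259e-05 -9.99999915e-01]
```

```bash
python3 -m pendant '[[0,0,0,2.5,1.1,0,-1],[0,0,0,2.6,1.1,0,-1],[0,0,0,0,0,-1.2,-1],[0,0,0,0,0,-1,-1],[0,0,0,0,0,-0.3,-1],[0,0,0,0,0,0,-1],[0,0,0,0,0,0,-1]]'; python3 -m pendant '[[0,0,0,0,0,-0.07,-1],[0,0,0,0,0,-0.07,-1],[0,0,0,0,0,-0.07,-1],[0,0,0,0,0,-0.07,-1],[0,0,0,0,0,-0.07,-1]]'
```

```text
clock: 6.32
eef_pos: [0.4806, 0.2694, 0.1586]
eef_rot: [0.0, 0.216, 0.976, 0.0]
contact_force: [-0.9, 0.7, -2.0]
width: 0.0213
grip_force: 59.8
clock: 6.95
eef_pos: [0.4806, 0.2694, 0.1544]
eef_rot: [-0.0, 0.216, 0.976, -0.0]
contact_force: [-0.2, 0.1, -3.0]
width: 0.0213
grip_force: 59.8
```

```bash
python3 -m pendant '[[0,0,0,0,0,-0.07,-1],[0,0,0,0,0,-0.07,-1],[0,0,0,0,0,-0.07,-1],[0,0,0,0,0,-0.07,-1],[0,0,0,0,0,-0.07,-1]]'
```

```text
clock: 7.58
eef_pos: [0.4806, 0.2694, 0.1511]
eef_rot: [0.0, 0.216, 0.976, 0.0]
contact_force: [-0.3, -0.4, -0.2]
width: 0.0213
grip_force: 60.1
```

```bash
python3 - <<'E'
from h import *
im=camera("wrist"); a=im[195:262,215:355]; a=cv2.convertScaleAbs(((a/255.)**.6)*255)
cv2.imwrite("pics/n1.png",cv2.resize(a,None,fx=3,fy=3)); 
cv2.imwrite("pics/n1raw.png",im)
# needle tip angle: darkest direction over the dial ellipse centred (285,231), wrt reference semi-axes
g=cv2.cvtColor(im,cv2.COLOR_BGR2GRAY).astype(np.float32)
b=[]
for th in np.arange(0,360,6):
    v=[g[int(round(231+ r*12*np.sin(np.radians(th)))),int(round(285+r*42*np.cos(np.radians(th))))] for r in np.linspace(.3,.75,10)]
    b.append((np.mean(v).round(0),th))
print(sorted(b)[:8]); print(get_obs()["contact_force"],get_obs()["eef_pos"][2])
E
```

```text
[(np.float32(12.0), np.int64(6)), (np.float32(15.0), np.int64(12)), (np.float32(18.0), np.int64(0)), (np.float32(27.0), np.int64(18)), (np.float32(64.0), np.int64(24)), (np.float32(66.0), np.int64(348)), (np.float32(68.0), np.int64(354)), (np.float32(69.0), np.int64(222))]
[ 0.38536318  0.02374924 -1.2765713 ] 0.15098340015107597
```

```bash
cat > needle.py <<'E'
from h import *
o=get_obs(); g=cv2.cvtColor(camera("wrist"),cv2.COLOR_BGR2GRAY).astype(np.float32)
th=np.arange(-60,250,2); r=np.linspace(.3,.7,12)[:,None]; a=np.radians(th)[None]
v=cv2.remap(g,(285+r*42*np.cos(a)).astype(np.float32),(231+r*12*np.sin(a)).astype(np.float32),1).mean(0)
w=np.clip(v.min()+15-v,0,None); t=(w*th).sum()/w.sum()
print("needle %.2f spread %.0f"%(np.radians(t+49),np.sqrt((w*(th-t)**2).sum()/w.sum())),"Fz %.1f z %.4f"%(o["contact_force"][2],o["eef_pos"][2]),"tau",o["wrist_torque"].round(2))
E
python3 -m pendant '[[0,0,0,0,0,-0.07,-1],[0,0,0,0,0,-0.07,-1],[0,0,0,0,0,-0.07,-1],[0,0,0,0,0,-0.05,-1]]'; python3 needle.py
```

```text
clock: 8.12
eef_pos: [0.4807, 0.2694, 0.1485]
eef_rot: [0.0, 0.216, 0.976, 0.0]
contact_force: [-1.3, -0.2, -0.3]
width: 0.0214
grip_force: 60.3
needle 2.21 spread 2 Fz -0.3 z 0.1485 tau [-0.15  0.21 -0.04]
```

```bash
python3 -m pendant '[[0,0,0,0,0,-0.05,-1],[0,0,0,0,0,-0.05,-1]]'; python3 needle.py
```

```text
clock: 8.43
eef_pos: [0.4807, 0.2694, 0.1482]
eef_rot: [0.0, 0.216, 0.976, 0.0]
contact_force: [-2.3, -1.7, 8.1]
width: 0.0217
grip_force: 61.2
needle 2.34 spread 1 Fz 8.1 z 0.1482 tau [-0.46  0.64 -0.04]
```

```bash
python3 -m pendant '[[0,0,0,0,0,-0.01,-1],[0,0,0,0,0,0,-1],[0,0,0,0,0,0,-1],[0,0,0,0,0,0,-1],[0,0,0,0,0,0,-1]]'; python3 needle.py
```

```text
clock: 9.1
eef_pos: [0.4807, 0.2694, 0.1482]
eef_rot: [0.0, 0.216, 0.976, 0.0]
contact_force: [-3.3, -1.4, 7.0]
width: 0.0214
grip_force: 61.0
needle 2.34 spread 1 Fz 7.0 z 0.1482 tau [-0.37  0.59  0.03]
```

```bash
python3 -m pendant '[[0,0,0,0,0,-0.02,-1],[0,0,0,0,0,0,-1],[0,0,0,0,0,0,-1],[0,0,0,0,0,0,-1],[0,0,0,0,0,0,-1]]'; python3 needle.py;  python3 -m pendant '[[0,0,0,0,0,0.1,-1],[0,0,0,0,0,0.5,-1],[0,0,0,0,0,0.8,-1],[0,0,0,0,-2,0.3,-1],[0,0,0,0.1,-2.2,0,-1],[0,0,0,0,-2,0,-1],[0,0,0,0,0,-0.3,-1],[0,0,0,0,0,-0.1,-1],[0,0,0,0,0,0,-1]]';python3 needle.py
```

```text
clock: 9.78
eef_pos: [0.4807, 0.2694, 0.1482]
eef_rot: [0.0, 0.216, 0.976, 0.0]
contact_force: [-2.2, -1.4, 7.9]
width: 0.0211
grip_force: 61.2
needle 2.34 spread 1 Fz 7.9 z 0.1482 tau [-0.43  0.69  0.01]
clock: 10.95
eef_pos: [0.4815, 0.2077, 0.1599]
eef_rot: [-0.0, 0.216, 0.977, -0.0]
contact_force: [-0.4, -0.2, -4.0]
width: 0.0213
grip_force: 59.8
needle -0.15 spread 2 Fz -4.0 z 0.1599 tau [ 0.03  0.   -0.01]
```

```bash
python3 -m pendant '[[0,0,0,0,0,-0.2,-1],[0,0,0,0,0,-0.2,-1],[0,0,0,0,0,-0.07,-1],[0,0,0,0,0,-0.07,-1],[0,0,0,0,0,-0.07,-1],[0,0,0,0,0,-0.07,-1]]';python3 needle.py
```

```text
clock: 11.75
eef_pos: [0.4816, 0.2074, 0.1533]
eef_rot: [0.0, 0.216, 0.976, 0.0]
contact_force: [0.0, 0.2, -3.5]
width: 0.0212
grip_force: 59.8
needle -0.15 spread 2 Fz -3.5 z 0.1533 tau [0.05 0.03 0.08]
```

```bash
python3 -m pendant '[[0,0,0,0,0,-0.07,-1],[0,0,0,0,0,-0.07,-1],[0,0,0,0,0,-0.07,-1],[0,0,0,0,0,-0.07,-1],[0,0,0,0,0,-0.07,-1]]';python3 needle.py
```

```text
clock: 12.42
eef_pos: [0.4816, 0.2074, 0.1499]
eef_rot: [0.0, 0.216, 0.976, 0.0]
contact_force: [0.5, -1.1, -0.1]
width: 0.0214
grip_force: 59.8
needle 0.93 spread 4 Fz -0.1 z 0.1499 tau [-0.08  0.08 -0.05]
```

```bash
python3 -m pendant '[[0,0,0,0,0,-0.07,-1],[0,0,0,0,0,-0.07,-1],[0,0,0,0,0,-0.06,-1]]';python3 needle.py
```

```text
clock: 12.85
eef_pos: [0.4816, 0.2074, 0.148]
eef_rot: [0.0, 0.216, 0.976, 0.0]
contact_force: [-0.3, -1.0, 1.0]
width: 0.0215
grip_force: 60.2
needle 2.41 spread 1 Fz 1.0 z 0.1480 tau [-0.2   0.19 -0.05]
```

```bash
python3 -m pendant '[[0,0,0,0,0,-0.06,-1],[0,0,0,0,0,-0.05,-1],[0,0,0,0,0,-0.05,-1]]';python3 needle.py
```

```text
clock: 13.28
eef_pos: [0.4817, 0.2074, 0.1464]
eef_rot: [0.0, 0.216, 0.976, 0.0]
contact_force: [-0.5, 0.4, 3.9]
width: 0.0214
grip_force: 60.4
needle 3.45 spread 3 Fz 3.9 z 0.1464 tau [-0.23  0.25 -0.02]
```

```bash
python3 -m pendant '[[0,0,0,0,0,-0.05,-1],[0,0,0,0,0,-0.05,-1]]';python3 needle.py
```

```text
clock: 13.58
eef_pos: [0.4817, 0.2074, 0.1456]
eef_rot: [0.0, 0.216, 0.976, 0.0]
contact_force: [-1.8, -0.7, 9.6]
width: 0.0213
grip_force: 61.2
needle 3.93 spread 4 Fz 9.6 z 0.1456 tau [-0.32  0.56  0.03]
```

```bash
python3 -m pendant '[[0,0,0,0,0,-0.01,-1],[0,0,0,0,0,0,-1],[0,0,0,0,0,0,-1],[0,0,0,0,0,0,-1],[0,0,0,0,0,0,-1],[0,0,0,0,0,0,-1]]';python3 needle.py; python3 - <<'E'
from h import *
a=camera("wrist")[190:270,205:365]; a=cv2.convertScaleAbs(((a/255.)**.6)*255)
cv2.imwrite("pics/n2.png",cv2.resize(a,None,fx=3,fy=3,interpolation=cv2.INTER_CUBIC))
E
```

```text
clock: 14.38
eef_pos: [0.4817, 0.2074, 0.1457]
eef_rot: [0.0, 0.216, 0.976, 0.0]
contact_force: [-1.6, -1.5, 7.7]
width: 0.0212
grip_force: 61.0
needle 3.91 spread 4 Fz 7.7 z 0.1457 tau [-0.34  0.44 -0.04]
```

View pics/n2.png

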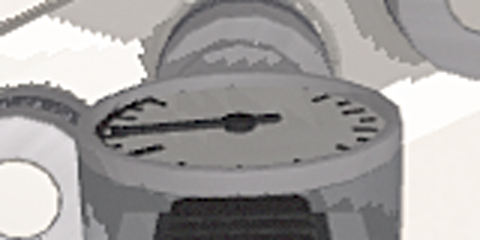

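The needle points left, inside the bold band (reading 3.9), while the left plug read 2.34. So the middle plug is the hard one by its own reading. I'll press a little firmer, hold, then return the gauge.

```bash
python3 -m pendant '[[0,0,0,0,0,-0.02,-1],[0,0,0,0,0,0,-1],[0,0,0,0,0,0,-1],[0,0,0,0,0,0,-1],[0,0,0,0,0,0,-1],[0,0,0,0,0,0,-1]]';python3 needle.py; python3 -m pendant '[[0,0,0,0,0,0.1,-1],[0,0,0,0,0,0.5,-1],[0,0,0,0,0,1.5,-1],[0,0,0,0,0,1.7,-1],[0,0,0,-0.2,2,0,-1],[0,0,0,-0.3,3.5,0,-1],[0,0,0,-0.3,3.5,0,-1],[0,0,0,-0.3,3.5,0,-1],[0,0,0,-0.3,3.5,0,-1],[0,0,0,-0.2,3,0,-1],[0,0,0,-0.2,2.5,0,-1],[0,0,0,0,0,0,-1],[0,0,0,0,0,0,-1],[0,0,0,0,0,0,-1]]'
```

```text
clock: 15.22
eef_pos: [0.4817, 0.2074, 0.1457]
eef_rot: [0.0, 0.216, 0.976, 0.0]
contact_force: [-3.0, -0.8, 9.0]
width: 0.021
grip_force: 61.2
needle 3.92 spread 4 Fz 9.0 z 0.1457 tau [-0.36  0.55 -0.02]
clock: 17.02
eef_pos: [0.4637, 0.4219, 0.183]
eef_rot: [0.0, 0.216, 0.976, -0.0]
contact_force: [-0.3, 0.2, -3.0]
width: 0.0215
grip_force: 59.8
```

```bash
python3 -m pendant '[[0,0,0,0,0.05,-1.5,-1],[0,0,0,0,0,-2,-1],[0,0,0,0,0,-1.2,-1],[0,0,0,0,0,-0.6,-1],[0,0,0,0,0,-0.4,-1],[0,0,0,0,0,-0.4,-1],[0,0,0,0,0,-0.3,-1],[0,0,0,0,0,-0.15,-1],[0,0,0,0,0,-0.1,-1],[0,0,0,0,0,-0.1,-1],[0,0,0,0,0,-0.06,-1],[0,0,0,0,0,0,-1]]'
```

```text
clock: 18.52
eef_pos: [0.4636, 0.4229, 0.1148]
eef_rot: [-0.0, 0.216, 0.976, 0.0]
contact_force: [-0.0, -0.3, -2.7]
width: 0.0216
grip_force: 59.7
```

```bash
python3 -m pendant '[[0,0,0,0,0,-0.06,-1],[0,0,0,0,0,-0.05,-1],[0,0,0,0,0,-0.04,-1],[0,0,0,0,0,0,-1]]'
```

```text
clock: 19.02
eef_pos: [0.4636, 0.4229, 0.1133]
eef_rot: [0.0, 0.216, 0.976, 0.0]
contact_force: [0.2, -0.5, -3.4]
width: 0.0217
grip_force: 60.0
```

```bash
python3 -m pendant '[[0,0,0,0,0,-0.04,-1],[0,0,0,0,0,-0.03,-1],[0,0,0,0,0,0,-1]]'; python3 -m pendant '[[0,0,0,0,0,-0.03,-1],[0,0,0,0,0,-0.03,-1],[0,0,0,0,0,0,-1]]'
```

```text
clock: 19.4
eef_pos: [0.4637, 0.4229, 0.1132]
eef_rot: [0.0, 0.216, 0.976, 0.0]
contact_force: [-1.7, -1.2, 4.1]
width: 0.0215
grip_force: 60.7
clock: 19.77
eef_pos: [0.4637, 0.4229, 0.1132]
eef_rot: [0.0, 0.216, 0.976, 0.0]
contact_force: [-2.3, -2.0, 8.1]
width: 0.0217
grip_force: 61.3
```

Seated at the original height (0.1132). I'll back off the excess, release and rise.

```bash
python3 -m pendant '[[0,0,0,0,0,0.06,-1],[0,0,0,0,0,0,-0.7],[0,0,0,0,0,0,-0.2],[0,0,0,0,0,0,0.3],[0,0,0,0,0,0,1],[0,0,0,0,0,0,1],[0,0,0,0,0,0,1],[0,0,0,0,0,0.5,1],[0,0,0,0,0,2,1],[0,0,0,0,0,3,1],[0,0,0,0,0,3,1],[0,0,0,0,0,3,1],[0,0,0,0,0,2,1],[0,0,0,0,0,0,1]]'; python3 - <<'E'
from h import *
cv2.imwrite("pics/w3.png",camera("wrist")); cv2.imwrite("pics/s3.png",camera("scene"))
E
```

```text
clock: 21.52
eef_pos: [0.4641, 0.4233, 0.2495]
eef_rot: [0.001, 0.216, 0.976, 0.001]
contact_force: [0.4, -0.5, 0.2]
width: 0.0854
grip_force: 0.0
```

View pics/w3.png

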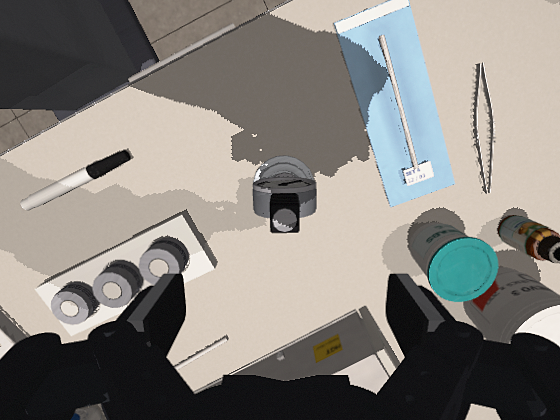

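The gauge is back upright in its stand at (285,200). The plugs are at (164,258), (117,283) and (73,305), untouched in the rack. Next I compute the middle plug's position and the tray pose.

```bash
python3 - <<'E'
from h import *
o=get_obs(); cp=pose("wrist",o); g=cv2.cvtColor(cv2.imread("pics/w3.png"),cv2.COLOR_BGR2GRAY)
c=cv2.HoughCircles(cv2.medianBlur(g[225:330,40:200],3),cv2.HOUGH_GRADIENT,1,30,param1=80,param2=14,minRadius=7,maxRadius=13)
px=[(164,258),(117,283),(73,305)]
if c is not None: px=list(px)+[tuple(p[:2]+[40,225]) for p in c[0]][:5]
P=onz(cp,px,.0425)
for a,b in zip(px,P): print(np.round(a,1),b.round(4))
# tray from scene: rough corners by bright/dark? use top corners
t=pose("top"); f=lambda x,y:(225+x/4.4,190+y/4.4)
T=onz(t,[f(624,84),f(738,72),f(767,283),f(652,296)],.021); print(T.round(4),T.mean(0)); print(o["joint_pos"].round(2))
E
```

```text
[164 258] [0.4731 0.2797 0.0425]
[117 283] [0.4769 0.2189 0.0425]
[ 73 305] [0.4792 0.1596 0.0425]
[158.5 267.5] [0.48   0.2689 0.0425]
[110.5 290.5] [0.4816 0.2075 0.0425]
[ 69.5 308.5] [0.4812 0.1535 0.0425]
[[ 0.5284  0.0441  0.021 ]
 [ 0.5407 -0.0474  0.021 ]
 [ 0.3737 -0.0745  0.021 ]
 [ 0.3611  0.0176  0.021 ]] [ 0.45096251 -0.01504526  0.021     ]
[0.74 0.28 0.39 1.68 0.   1.17]
```

```bash
python3 -m pendant '[[0,0,-0.14,0.22,-2.7,0,1],[0,0,-0.14,0.22,-2.7,0,1],[0,0,-0.14,0.22,-2.7,0,1],[0,0,-0.14,0.22,-2.7,0,1],[0,0,-0.14,0.22,-2.7,0,1],[0,0,-0.14,0.22,-2.7,0,1],[0,0,-0.14,0.22,-2.7,0,1],[0,0,-0.14,0.22,-2.7,0,1],[0,0,0,0,0,-3,1],[0,0,0,0,0,-4,1],[0,0,0,0,0,-3,1],[0,0,0,0,0,0,1],[0,0,0,0,0,0,1],[0,0,0,0,0,0,1]]'; python3 - <<'E'
from h import *
o=get_obs(); cp=pose("wrist",o); im=camera("wrist"); cv2.imwrite("pics/w4.png",im)
print(o["eef_pos"],rot(o["eef_rot"])[:,1].round(3),o["joint_pos"].round(2)); print(proj(cp,[[.481,.2075,.0425],[.481,.269,.045],[.482,.146,.04]]).round(1))
g=cv2.medianBlur(cv2.cvtColor(im,cv2.COLOR_BGR2GRAY),3)
c=cv2.HoughCircles(g,cv2.HOUGH_GRADIENT,1,40,param1=80,param2=20,minRadius=12,maxRadius=24)
if c is not None: print(c[0][:8].round(1)); print(onz(cp,c[0][:8,:2],.0425).round(4))
E
```

```text
clock: 23.38
eef_pos: [0.4818, 0.2071, 0.149]
eef_rot: [0.0, 0.701, 0.713, 0.001]
contact_force: [-0.3, -0.3, 0.7]
width: 0.0855
grip_force: 0.0
[0.48175999 0.20714019 0.14898314] [1.    0.016 0.002] [ 0.41  0.01 -0.1   1.46  0.    1.96]
[[283.2 222.5]
 [284.7 133.1]
 [283.3 298.5]]
[[286.5 221.5  14.1]
 [285.5 296.5  12.5]
 [283.5 132.5  16.6]]
[[0.4833 0.2083 0.0425]
 [0.4836 0.1491 0.0425]
 [0.4802 0.2693 0.0425]]
```

```bash
python3 -m pendant '[[0,0,0,0.07,0.05,-2.5,1],[0,0,0,0,0,-3,1],[0,0,0,0,0,-2.5,1],[0,0,0,0,0,-1.5,1],[0,0,0,0,0,-0.9,1],[0,0,0,0,0,-0.4,1],[0,0,0,0,0,0,1],[0,0,0,0,0,0,1]]'
```

```text
clock: 24.42
eef_pos: [0.4823, 0.2075, 0.0403]
eef_rot: [0.0, 0.701, 0.713, 0.0]
contact_force: [0.1, -0.4, -0.0]
width: 0.0854
grip_force: 0.0
```

```bash
python3 -m pendant '[[0,0,0,0,0,0,0.4],[0,0,0,0,0,0,0.1],[0,0,0,0,0,0,-0.2],[0,0,0,0,0,0,-0.6],[0,0,0,0,0,0,-1],[0,0,0,0,0,0,-1],[0,0,0,0,0,0,-1]]'; python3 -m pendant '[[0,0,0,0,0,0.3,-1],[0,0,0,0,0,0.8,-1],[0,0,0,0,0,2,-1],[0,0,0,0,0,2.5,-1],[0,0,0,0,0,2.4,-1],[0,0,0,0,0,0,-1],[0,0,0,0,0,0,-1]]'
```

```text
clock: 25.3
eef_pos: [0.4822, 0.2075, 0.0402]
eef_rot: [0.0, 0.701, 0.713, 0.0]
contact_force: [-0.6, 0.7, 5.6]
width: 0.0418
grip_force: 61.5
clock: 26.18
eef_pos: [0.4816, 0.2072, 0.1186]
eef_rot: [-0.0, 0.701, 0.713, -0.0]
contact_force: [-0.5, 0.4, -1.7]
width: 0.0414
grip_force: 60.9
```

```bash
python3 -m pendant '[[0,0,0.02,-0.3,-2.2,0,-1],[0,0,0.02,-0.5,-3.5,0,-1],[0,0,0.02,-0.5,-3.5,0,-1],[0,0,0.02,-0.5,-3.5,0,-1],[0,0,0.02,-0.5,-3.5,0,-1],[0,0,0.02,-0.4,-3.5,0,-1],[0,0,0.02,-0.3,-2.5,0,-1],[0,0,0,0,0,0,-1],[0,0,0,0,0,-2,-1],[0,0,0,0,0,-2,-1],[0,0,0,0,0,-1.5,-1],[0,0,0,0,0,-1,-1],[0,0,0,0,0,-0.8,-1],[0,0,0,0,0,-0.4,-1],[0,0,0,0,0,-0.2,-1],[0,0,0,0,0,-0.1,-1],[0,0,0,0,0,-0.1,-1],[0,0,0,0,0,-0.1,-1],[0,0,0,0,0,0,-1],[0,0,0,0,0,0,-1]]'
```

```text
clock: 28.68
eef_pos: [0.4519, -0.0146, 0.0376]
eef_rot: [0.0, 0.65, 0.76, 0.0]
contact_force: [-0.9, 0.2, -1.0]
width: 0.0415
grip_force: 61.0
```

```bash
python3 -m pendant '[[0,0,0,0,0,-0.1,-1],[0,0,0,0,0,-0.08,-1],[0,0,0,0,0,-0.06,-1],[0,0,0,0,0,-0.04,-1],[0,0,0,0,0,0,-1]]'; python3 -m pendant '[[0,0,0,0,0,-0.05,-1],[0,0,0,0,0,-0.03,-1],[0,0,0,0,0,0,-1]]'
```

```text
clock: 29.3
eef_pos: [0.4519, -0.0146, 0.0347]
eef_rot: [-0.0, 0.65, 0.76, -0.0]
contact_force: [0.4, 0.5, -2.4]
width: 0.0414
grip_force: 61.0
clock: 29.68
eef_pos: [0.4519, -0.0146, 0.0339]
eef_rot: [-0.0, 0.65, 0.76, -0.0]
contact_force: [0.9, -0.3, -1.5]
width: 0.0415
grip_force: 61.0
```

```bash
python3 -m pendant '[[0,0,0,0,0,-0.03,-1],[0,0,0,0,0,-0.03,-1],[0,0,0,0,0,0,-1]]'; python3 -m pendant '[[0,0,0,0,0,-0.02,-1],[0,0,0,0,0,-0.02,-1],[0,0,0,0,0,0,-1]]'
```

```text
clock: 30.05
eef_pos: [0.4519, -0.0146, 0.0337]
eef_rot: [0.0, 0.65, 0.76, 0.0]
contact_force: [-2.4, -0.1, 5.6]
width: 0.0411
grip_force: 61.6
clock: 30.42
eef_pos: [0.452, -0.0146, 0.0337]
eef_rot: [0.0, 0.65, 0.76, 0.0]
contact_force: [-4.3, -0.4, 10.4]
width: 0.0415
grip_force: 62.1
```

```bash
python3 -m pendant '[[0,0,0,0,0,0.07,-1],[0,0,0,0,0,0,-0.3],[0,0,0,0,0,0,0.1],[0,0,0,0,0,0,0.4],[0,0,0,0,0,0,0.8],[0,0,0,0,0,0,0.8],[0,0,0,0,0,0.5,0.8],[0,0,0,0,0,1.5,0.8],[0,0,0,0,0,2.5,0.8],[0,0,0,0,0,3,0.8],[0,0,0,0,0,4,0.8],[0,0,0,0,0,4,0.8],[0,0,0,-1,0,3,0.8],[0,0,0,-2,0,0,0.8],[0,0,0,-2,0,0,0.8],[0,0,0,0,0,0,0.8],[0,0,0,0,0,0,0.8]]'; python3 - <<'E'
from h import *
a=camera("wrist");b=camera("scene")[180:380,180:460]
cv2.imwrite("pics/end.png",np.hstack([cv2.resize(a,(400,300)),cv2.resize(b,(400,300))]))
E
```

```text
clock: 32.55
eef_pos: [0.4024, -0.0146, 0.2193]
eef_rot: [0.0, 0.65, 0.76, 0.0]
contact_force: [0.6, 1.0, -0.4]
width: 0.0771
grip_force: 0.0
```

View pics/end.png

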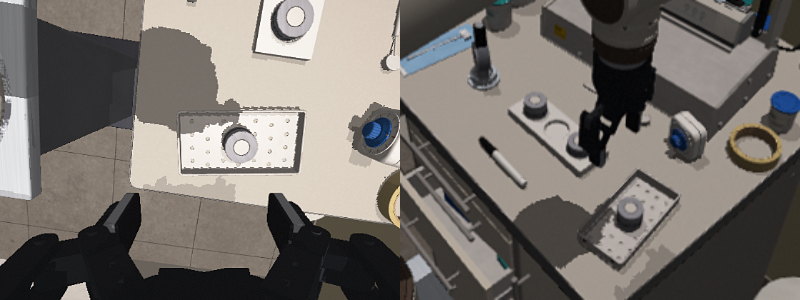

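The hard plug stands pad up in the tray (left half at (241,146)). The middle recess is empty, the other two plugs are still in the rack, the gauge is upright in its stand, and the gripper is clear. Handing in.

```bash
python3 -c "
from rig import *
print(close_job())"
```

```text
the job is handed in; nothing more can be done
None
```

The middle plug is the hard one by its own reading (needle about 3.9, in the black band; the left plug read 2.34 and the right was not gauged); it now stands pad up in the tray, the other two plugs are in their recesses, the gauge is upright in its stand, and the job is handed in at about 33 s.

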